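# Cue the timed bottle step

## Robot

A 6-joint arm with a two-finger parallel gripper is mounted at the origin on a cart in front of the work surface, level with it; the furniture and walls round the work are solid. World frame = base frame: x ahead of the robot, y to its left, z up, the work surface at z = 0. Lengths are in mm, angles in rad, forces in N, time in s.
With the tool pointing down it reaches from about 350 to 875 mm from the base axis. Payload 4.2 kg.
Tool frame: the origin (TCP) lies at the very end of the fingers, on their centre line; the grasp point (between the pads) lies 19 mm behind it; z points along the fingers, y is the line along which they close (so a half turn about z gives the same grasp; the last joint's range is limited). The gripper opens to 85 mm and grips with 20 to 120 N. Pads are 22 mm wide; open, the fingers measure 114 mm over their backs; the gripper's body (76 mm by 85 mm) begins 54 mm behind the grasp point. The pads swing forward as they close: fully open they stand 13 mm farther back than shut.
Start: joints at [-0.842, 0.385, 0.008, 0, -1.194, -0.259], TCP at [282.953, -557.258, 196.112] pointing down, gripper open.
Joint ranges: [-3.14, 3.14], [-1.21, 2.06], [-1.07, 1.41], [-3.16, 2.05], [-2.99, -0.16], [-3.1, 3.1]. Speed limits (rad/s): [2.79, 2.79, 3.14, 3.14, 3.14, 3.14].

## Interface

Orientations are given as a unit quaternion [x, y, z, w].
In Python, from bench import arm, optics gives the robot as it stands. The module is installed in compiled form; this text tells all that it offers.
- The arm moves only by the tool step_arm, never from a script. Its argument "motion" is a list of rows, each an object with "dr": the turn, a rotation vector about the tool's x, y, z in units of 8 degrees (1.0 is 8 degrees), a list of three; "slide": the shift along the tool's x, y, z in mm, a list of three; "jaw": the finger opening in mm, from 0 to 85.4. A call has exactly 8 rows; each row is the pose to reach, as a shift and turn from the pose commanded when the call began, along the tool's axes at that moment; what a row does not reach only later rows make up. A row lasts 1/8 s, in which the tool goes at most 62.5 mm and 10.7 degrees, less where a joint would pass 70% of its speed; a pose out of reach is approached as far as the arm can. A call with a gripper value outside its range is refused whole. The fingers move at their own pace and stop on an object; the grip force is fixed at half the most. Time passes only in rows, so rows that repeat a pose let the fingers close, or fill a call up. It gives the time, the measured TCP pose, the force, the opening and the grip force at its end, in the units of the state.
- arm.read_state(): the state, without advancing time (a new reading comes with each control period).
- optics.get_image(name): name is "scene" or "top" or "wrist"; returns the picture (400x640x3 uint8, blue, green, red); there is no depth.
- optics.camera_info(name): a dict with "camera_matrix" (3x3 intrinsics, pixels), "view" (4x4, takes a point from world to camera coordinates); the wrist camera has in their place "T_tool_cam" (4x4, takes a point from camera to tool coordinates, whose origin is the TCP and whose axes are the flange's). Camera axes: x right, y up, looking along -z (the intrinsics and any distortion apply to the point x, -y, -z); pixel columns grow to the right and rows downward; lengths in mm; the calibration is good to about 2 mm. A picture is of the moment at which its call begins: read the wrist's pose just before it. camera_info takes no time and is no camera call.
- arm.job_done(): hands the job in; it is judged then, once.
The state is a dict: "clock": time; "joints": joint angles; "joint_vel": joint speeds; "joint_efforts": joint torques, N m; "position": TCP position; "ee_rot": TCP orientation; "contact_force": force on the tool from outside, world axes, zero at the start; "wrist_torque": the same for the moment, N m; "gripper_width": finger opening in mm; "grasp_force": force on a finger pad.
Only numpy, scipy, OpenCV 4.12 (cv2) and the standard library are available. Lean on these libraries where they do the work, as an engineer would, in place of code of your own. Each camera call takes 0.05 s, during which the arm holds its last target. There are 200 camera calls.

## Task

Cue a colleague for the timed step with the tall bottle that stands in the front half of the table among the two small ones (not the bottles along the back): point down at the middle of its cap with the fingertips, two or three centimetres above it and without ever touching the bottle, and stay there for two seconds. Then start the lab timer by pressing down its start key, the left of the two keys as one reads the display, with the fingertips, and draw back clear of it. Leave the timer lying in its place, do not press its other key, and leave everything else undisturbed; nothing is to be gripped or lifted.

Things in the scene. Friction and masses are not known exactly. Their poses are not given: they have to be found in the camera images.
- tall_bottle: the tall bottle in the front half of the table (x below 0.6 m; a similar one at the back is part of the room): loose round white bottle with a ribbed screw cap, 51 mm in diameter and 98 mm high overall (cap 33 mm in diameter, 16 mm high), standing upright on the table (z = 0). Origin: centre of its underside; z along its axis, up.
- tall_bottle_cap (a point): centre of the top face of the tall bottle's cap, 98 mm above its underside.
- timer: lab timer: loose flat white countdown timer, 70 mm (its x) by 62 mm (its y) and 16 mm high, lying face up, about 55 g. Origin: centre of its underside; x points from the two keys toward the display, y to the left as one reads the display, z up. The keys are on top, in the half away from the display, and stand 3 mm proud of the case.
- start_key (a point): centre of the top of the timer's start key, the left of its two keys as one reads the display: at x = -18, y = +15, z = 19 mm in the timer's frame. The key measures 12 mm along x and 20 mm along y.
- timer_start (a joint): travel of the start key: 0 released, 0.001 m fully pressed (1 mm, straight down); a spring returns it (about 4 N at full travel).
- clear_key (a point): centre of the top of the timer's other key (clear), the right one: at x = -18, y = -15, z = 19 mm in the timer's frame, as large as the start key, with 10 mm between the two keys.
- timer_clear (a joint): travel of the clear key: 0 released, 0.001 m fully pressed; it must stay released.
- small_bottle_a: bystander: loose small brown bottle, 34 mm in diameter and 62 mm high, upright. Origin: centre of its underside.
- small_bottle_b: bystander: a second small brown bottle of the same shape and size. Origin: centre of its underside.
- culture_dish: bystander: loose flat closed culture dish, 64 mm in diameter, 16 mm high at most, to the right of the work. Origin: centre of its underside.
Mind the look-alikes: they are no part of the job. What is shaped like the tall_bottle but brown or green is not meant. Several things have the shape of the timer; the one meant has the colours described above.

How it is judged:
By the outcome, as a careful person would: the job done as asked, in the order asked, and still so for the second after the job is handed in, with the robot touching nothing.
It also fails if it takes over 45 s, if anything falls off the work surface, if the arm or the gripper's body presses on something with over 40 N, if the wrist force passes 120 N, or if a joint passes its speed limit or range.

## Working session

There is one attempt and no reset: what is moved stays moved. The work goes in short steps, Python scripts to look and compute and a tool call to move; the robot and the scene stay as the last step left them, time stands still between calls to the robot, and variables do not carry over. Pictures are saved under pics/ and viewed, at most 10 in all, crops included, and the job is handed in when it is done.

Besides the shell and the picture viewer there is one more tool, called after "Request:" by a JSON object that holds its "op" and its "data". step_arm: Moves the arm, as the interface text tells. Its arguments: {"type":"object","properties":{"motion":{"type":"array","items":{"type":"object","properties":{"dr":{"type":"array","items":{"type":"number"}},"slide":{"type":"array","items":{"type":"number"}},"jaw":{"type":"number"}}}}},"required":["motion"]}

```bash
mkdir -p pics; python3 - <<'E'
from bench import arm, optics
import cv2
for n in ["top","scene"]:
    cv2.imwrite(f"pics/{n}0.png",optics.get_image(n)); i=optics.camera_info(n); print(n,{k:(v.tolist() if hasattr(v,'tolist') else v) for k,v in i.items()})
i=optics.camera_info("wrist");print(i)
s=arm.read_state();print(s)
E
```

```text
top {'camera_matrix': [[406.01443304548974, 0.0, 318.9584229037536], [0.0, 406.01443304548974, 194.2264774782532], [0.0, 0.0, 1.0]], 'view': [[-0.02244811675565837, -0.9997400686465019, -0.00398462003353302, -14.206324989957936], [0.9790382972621875, -0.022789965803029586, 0.20239720836180855, -483.7767706174855], [-0.20243540833579715, 0.0006423405514582518, 0.9792954063256577, -1228.991509481436], [0.0, 0.0, 0.0, 1.0]]}
scene {'camera_matrix': [[491.8940980260017, 0.0, 325.55598703688446], [0.0, 491.8940980260017, 200.09923598718518], [0.0, 0.0, 1.0]], 'view': [[0.41806211882383754, -0.9084020920886413, -0.005450127842788112, -205.23074698137998], [0.400186474863473, 0.17877995812705458, 0.8988261855934302, -249.5041116771721], [-0.8155212137896046, -0.377946247052498, 0.4382713590893909, -1010.067776984087], [0.0, 0.0, 0.0, 1.0]]}
{'camera_matrix': array([[348.4402991 ,   0.        , 320.27613727],
       [  0.        , 348.4402991 , 198.15052724],
       [  0.        ,   0.        ,   1.        ]]), 'T_tool_cam': array([[-4.47148859e-04,  9.45927112e-01,  3.24378943e-01,
        
[... 293 characters left out ...]
ints': array([-8.42374922e-01,  3.85504260e-01,  6.74572507e-03, -4.21922019e-04,
       -1.19404253e+00, -2.58598747e-01]), 'joint_vel': array([ 0.00089379,  0.00026781,  0.00331035,  0.00121654,  0.00090723,
       -0.00139315]), 'joint_efforts': array([-5.57414623e-04, -3.93321562e+01,  1.88929009e+01,  4.19794187e+00,
       -2.57846725e-03, -2.77926162e-06]), 'position': array([ 282.68228406, -556.73500369,  195.1115995 ]), 'ee_rot': array([-2.32680956e-01,  9.72552584e-01,  9.75651542e-04, -3.02152806e-04]), 'contact_force': array([0.50499865, 0.93848712, 0.12798633]), 'wrist_torque': array([-0.00542077,  0.00193888, -0.01611742]), 'grasp_force': 0.0, 'gripper_width': 85.4681175780069}
```

View pics/top0.png

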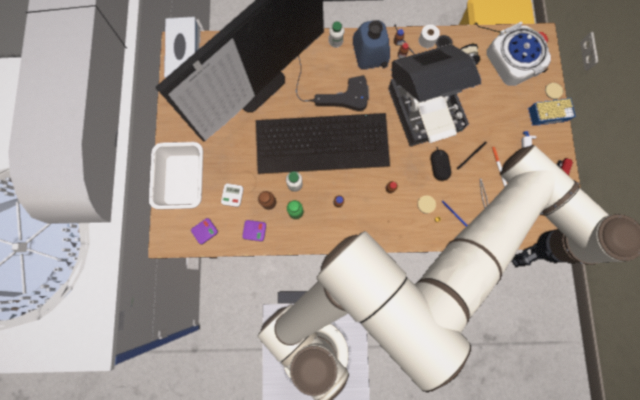

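View pics/scene0.png

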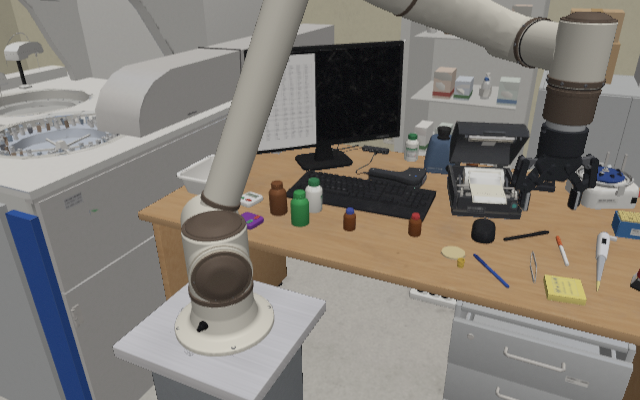

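The top view shows the white bottle at about (293,180), with a brown one at (266,199) and a green one at (295,209). The white timer is at (232,195). I'll zoom in next.

```bash
python3 - <<'E'
import cv2,numpy as np
a=cv2.imread("pics/top0.png")[165:225,210:310];b=cv2.imread("pics/scene0.png")[165:235,220:330]
a=cv2.resize(a,None,fx=6,fy=6,interpolation=2);b=cv2.resize(b,(600,int(70*600/110)),interpolation=2)
a=a[:,:600]
print(a.shape,b.shape)
cv2.imwrite("pics/c_top.png",a);cv2.imwrite("pics/c_sc.png",b)
E
```

```text
(360, 600, 3) (381, 600, 3)
```

View pics/c_top.png

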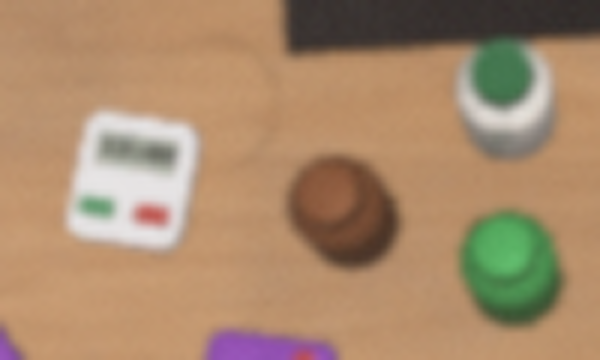

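View pics/c_sc.png

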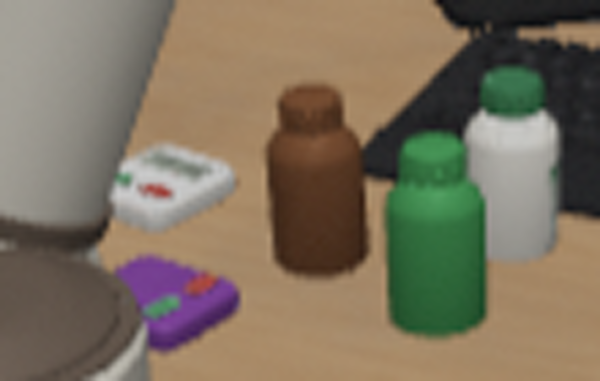

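The crops show the cap centre near crop pixel (503,72), the green start key at (97,207) on the left, and the red clear key at (151,214). The display is on the far side. Now I'll measure these.

```bash
cat > h.py <<'E'
import cv2,numpy as np
from bench import arm,optics
from scipy.spatial.transform import Rotation as R
def ray(K,c2w,uv):
    d=np.array([(uv[0]-K[0,2])/K[0,0],-(uv[1]-K[1,2])/K[1,1],-1]);return c2w[:3,3],c2w[:3,:3]@d
def onplane(K,c2w,uv,z):
    o,d=ray(K,c2w,uv);return (o+d*(z-o[2])/d[2]).round(1)
def cam(n,s=None):
    i=optics.camera_info(n)
    if n!="wrist": return i["camera_matrix"],np.linalg.inv(i["view"])
    T=np.eye(4);T[:3,:3]=R.from_quat(s["ee_rot"]).as_matrix();T[:3,3]=s["position"]
    return i["camera_matrix"],T@i["T_tool_cam"]
def blob(img,box,lo,hi):
    x0,y0,x1,y1=box;h=cv2.cvtColor(img[y0:y1,x0:x1],cv2.COLOR_BGR2HSV);m=cv2.inRange(h,lo,hi)
    n,l,st,c=cv2.connectedComponentsWithStats(m)
    if n<2:return None
    k=1+st[1:,4].argmax();return (c[k]+[x0,y0]).round(2),st[k].tolist()
E
python3 - <<'E'
from h import *
im=cv2.imread("pics/top0.png");K,C=cam("top")
G=((50,60,30),(90,255,200))
for n,b,lo,hi,z in [("cap",(280,168,306,183),*G,98),("start",(218,192,232,206),*G,19),("clear",(228,192,245,206),(165,80,80),(180,255,255),19),("timer",(218,180,247,210),(0,0,165),(180,50,255),16)]:
    r=blob(im,b,lo,hi);print(n,r,onplane(K,C,r[0],z) if r else "")
im=cv2.imread("pics/scene0.png");K2,C2=cam("scene")
r=blob(im,(305,172,325,188),(50,60,30),(90,255,160));print(r,onplane(K2,C2,r[0],90))
for n,uv in [("brown",(265.5,198)),("greenb",(294,206))]: print(n,onplane(K,C,uv,98))
E
```

```text
cap (array([293.08, 176.4 ]), [9, 3, 9, 11, 75]) [530.7  52.6  98. ]
start (array([225.4, 198.8]), [6, 6, 4, 2, 5]) [481.6 276.3  19. ]
clear None 
timer (array([231.58, 194.89]), [3, 3, 22, 24, 345]) [494.6 257.3  16. ]
(array([313.42, 181.14]), [3, 5, 12, 9, 98]) [533.   57.6  90. ]
brown [465.4 136.6  98. ]
greenb [438.9  50.7  98. ]
```

Request:
{"op": "step_arm", "data": {"motion": [{"dr":[0,0,0.5],"slide":[-30,27,-10],"jaw":0},{"dr":[0,0,1.1],"slide":[-70,63,-20],"jaw":0},{"dr":[0,0,1.7],"slide":[-110,99,-30],"jaw":0},{"dr":[0,0,2.3],"slide":[-150,135,-35],"jaw":0},{"dr":[0,0,2.9],"slide":[-190,171,-35],"jaw":0},{"dr":[0,0,3.5],"slide":[-225,203,-35],"jaw":0},{"dr":[0,0,4.1],"slide":[-255,230,-35],"jaw":0},{"dr":[0,0,4.6],"slide":[-284,256,-35],"jaw":0}]}}

```text
clock: 1.1
position: [420.4, -198.9, 230.9]
ee_rot: [0.087, 0.996, 0.0, -0.0]
contact_force: [0.9, 0.2, -0.3]
gripper_width: -0.0
grasp_force: 0.0
```

Request:
{"op": "step_arm", "data": {"motion": [{"dr":[0,0,0],"slide":[8,55,0],"jaw":0},{"dr":[0,0,0],"slide":[16,110,0],"jaw":0},{"dr":[0,0,0],"slide":[24,165,0],"jaw":0},{"dr":[0,0,0],"slide":[32,220,0],"jaw":0},{"dr":[0,0,0],"slide":[40,275,0],"jaw":0},{"dr":[0,0,0],"slide":[46,315,0],"jaw":0},{"dr":[0,0,0],"slide":[50,345,0],"jaw":0},{"dr":[0,0,0],"slide":[50,345,0],"jaw":0}]}}

```text
clock: 2.1
position: [430.0, 149.5, 230.6]
ee_rot: [0.085, 0.996, -0.0, -0.0]
contact_force: [-0.4, 0.2, -0.3]
gripper_width: 0.0
grasp_force: 0.0
```

```bash
python3 - <<'E'
from h import *
s=arm.read_state();im=optics.get_image("wrist");cv2.imwrite("pics/w1.png",im)
np.savez("w1.npz",position=s["position"],ee_rot=s["ee_rot"]);print(s["position"],s["ee_rot"],abs(s["joint_vel"]).max())
E
```

```text
[429.9934482  149.48954566 230.58524617] [ 8.47091516e-02  9.96405583e-01 -2.84871569e-04 -4.37983144e-04] 0.038970802638828524
```

View pics/w1.png

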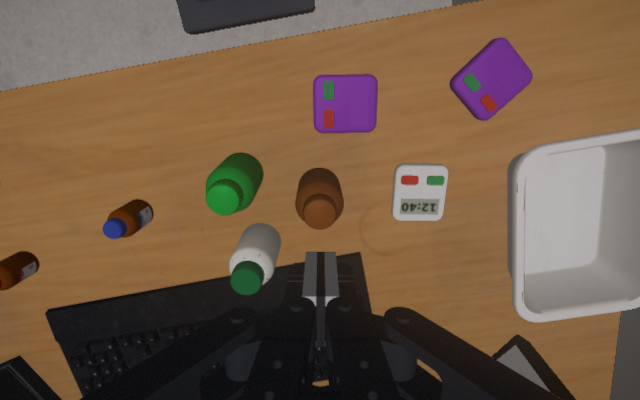

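The wrist view is upside down relative to the robot. The cap is at (247,277), the start key (green) at (435,181), the clear key (red) at (409,181), and the timer outline is centred at about (419,193).

```bash
python3 - <<'E'
from h import *
s=dict(np.load("w1.npz"));im=cv2.imread("pics/w1.png");K,C=cam("wrist",s)
G=((45,60,30),(90,255,220))
P={}
for n,b,lo,hi,z in [("cap",(225,255,270,298),(45,60,30),(90,255,150),98),("start",(424,170,448,192),*G,19),("clear",(398,170,422,192),(165,80,80),(180,255,255),19)]:
    r=blob(im,b,lo,hi);P[n]=onplane(K,C,r[0],z);print(n,r,P[n])
g=cv2.cvtColor(im[155:230,385:455],cv2.COLOR_BGR2HSV);m=cv2.inRange(g,(0,0,170),(180,60,255))
c=max(cv2.findContours(m,0,1)[0],key=cv2.contourArea);rc=cv2.minAreaRect(c)
pts=[onplane(K,C,p+[385,155],16) for p in cv2.boxPoints(rc)];print(np.round(np.mean(pts,0),1),[np.linalg.norm(pts[i]-pts[i-1]).round(1) for i in range(4)])
d=P["start"]-P["clear"];print(np.linalg.norm(d),"yaw",np.degrees(np.arctan2(-d[0],d[1])))
# two-view cap
o1,d1=ray(K,C,blob(im,(225,255,270,298),(45,60,30),(90,255,150))[0]);o2,d2=ray(*cam("top"),(293.08,176.4))
t=np.linalg.lstsq(np.c_[d1,-d2],o2-o1,rcond=None)[0];print(o1+d1*t[0],o2+d2*t[1])
E
```

```text
cap (array([246.42, 278.14]), [5, 6, 33, 35, 908]) [525.   56.6  98. ]
start (array([435., 180.]), [3, 6, 17, 9, 145]) [479.7 276.3  19. ]Traceback (most recent call last):
  File "<stdin>", line 6, in <module>
TypeError: 'NoneType' object is not subscriptable
```

```bash
python3 - <<'E'
from h import *
s=dict(np.load("w1.npz"));im=cv2.imread("pics/w1.png");K,C=cam("wrist",s)
st=onplane(K,C,(435,180),19)
r=blob(im,(398,170,422,192),(0,120,80),(12,255,255)) or blob(im,(398,170,422,192),(160,60,60),(180,255,255))
cl=onplane(K,C,r[0],19);print(r,cl)
g=cv2.cvtColor(im[155:230,385:455],cv2.COLOR_BGR2HSV);m=cv2.inRange(g,(0,0,170),(180,60,255))
c=max(cv2.findContours(m,0,1)[0],key=cv2.contourArea);rc=cv2.minAreaRect(c)
pts=[onplane(K,C,p+[385,155],16) for p in cv2.boxPoints(rc)];print(np.round(np.mean(pts,0),1),[np.linalg.norm(pts[i]-pts[i-1]).round(1) for i in range(4)])
d=st-cl;print(np.linalg.norm(d),"yaw",np.degrees(np.arctan2(-d[0],d[1])))
uv=(246.42,278.14);o1,d1=ray(K,C,uv);o2,d2=ray(*cam("top"),(293.08,176.4))
t=np.linalg.lstsq(np.c_[d1,-d2],o2-o1,rcond=None)[0];print(o1+d1*t[0],o2+d2*t[1],onplane(K,C,uv,92))
# expected cap-top outline in pixels at the estimate
def proj(p):
    q=np.linalg.inv(C)@[*p,1];return (K[0,2]+K[0,0]*q[0]/-q[2]).round(1),(K[1,2]-K[1,1]*q[1]/-q[2]).round(1)
print(proj((529,54,98)),proj((529,54,82)),proj((529,54,0)))
cv2.imwrite("pics/w1c.png",cv2.resize(im[215:305,215:295],None,fx=6,fy=6,interpolation=2))
E
```

```text
(array([409.24, 179.56]), [3, 6, 17, 8, 128]) [474.1 246.8  19. ]
[494.8 258.9  16. ] [np.float64(63.1), np.float64(67.4), np.float64(59.9), np.float64(67.9)]
30.026821343592125 yaw -10.748594005841523
[532.35695522  52.16340818  84.99447292] [533.91554675  53.36672805  85.4680479 ] [528.4  54.6  92. ]
(np.float64(244.9), np.float64(281.9)) (np.float64(247.9), np.float64(273.7)) (np.float64(260.4), np.float64(240.2))
```

View pics/w1c.png

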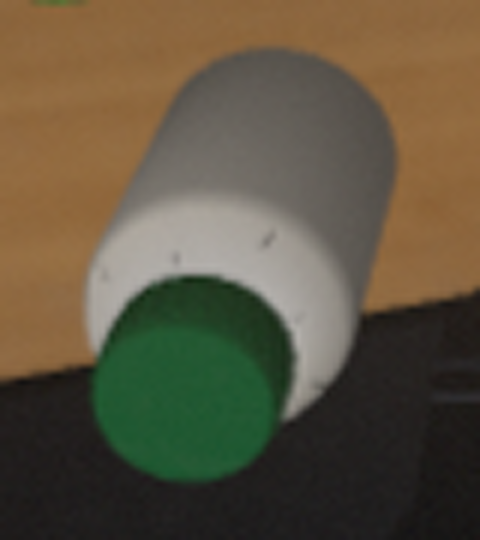

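The crop gives the cap-top centre at (245.4,281.8), so the cap is at about (529,54,98), which agrees with the top view. Timer yaw is -10.7° and the key spacing is 30.0 mm, as expected. The start key is at about (479.8,276.6,19). Now I'll move above the cap, then descend.

Request:
{"op": "step_arm", "data": {"motion": [{"dr":[0,0,0],"slide":[-40,-28,10],"jaw":0},{"dr":[0,0,0],"slide":[-80,-55,20],"jaw":0},{"dr":[0,0,0],"slide":[-110,-75,30],"jaw":0},{"dr":[0,0,0],"slide":[-113.7,-77.4,50],"jaw":0},{"dr":[0,0,0],"slide":[-113.7,-77.4,75],"jaw":0},{"dr":[0,0,0],"slide":[-113.7,-77.4,95],"jaw":0},{"dr":[0,0,0],"slide":[-113.7,-77.4,107],"jaw":0},{"dr":[0,0,0],"slide":[-113.7,-77.4,107],"jaw":0}]}}

```text
clock: 3.15
position: [528.4, 51.4, 123.5]
ee_rot: [0.087, 0.996, -0.0, -0.001]
contact_force: [-0.0, 0.1, -1.1]
gripper_width: 0.1
grasp_force: 0.0
```

```bash
python3 - <<'E'
from h import *
s=arm.read_state();im=optics.get_image("wrist");cv2.imwrite("pics/w2.png",im);K,C=cam("wrist",s)
print(s["position"],s["ee_rot"])
b=optics.get_image("scene")[100:230,250:380];a=im[180:380,220:420]
cv2.imwrite("pics/w2c.png",np.hstack([cv2.resize(a,(390,390)),cv2.resize(b,(390,390))]))
E
```

```text
[528.37491985  51.43411453 123.51885483] [ 8.65563392e-02  9.96246511e-01 -4.53298765e-04 -8.26435716e-04]
```

View pics/w2c.png

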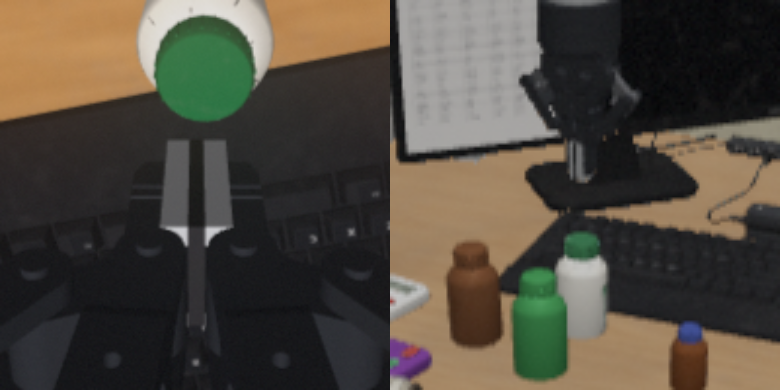

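```bash
python3 - <<'E'
from h import *
s=arm.read_state();K,C=cam("wrist",s);K2,C2=cam("scene")
def proj(K,C,p):
    q=np.linalg.inv(C)@[*p,1];return np.array([K[0,2]+K[0,0]*q[0]/-q[2],K[1,2]-K[1,1]*q[1]/-q[2]]).round(1)
for n,p in [("tcp",s["position"]),("grasp",s["position"]+[0,0,19]),("cap",(529,54,98)),("capbase",(529,54,82))]:
    w=proj(K,C,p);g=proj(K2,C2,p);print(n,w,(w-[220,180])*1.95,g,(g-[250,100])*3)
print("cap from wrist",onplane(K,C,(220+204/1.95,180+72/1.95),98))
E
```

```text
tcp [320.2 235.9] [195.39  109.005] [314.4 170.7] [193.2 212.1]
grasp [320.2 251.9] [195.39  140.205] [314.3 164.6] [192.9 193.8]
cap [322.9 216.6] [200.655  71.37 ] [313.9 179.3] [191.7 237.9]
capbase [322.7 207.7] [200.265  54.015] [314.  184.4] [192.  253.2]
cap from wrist [529.4  55.   98. ]
```

The visible fingertips look higher than the reported TCP, so I'll check them up close.

```bash
python3 - <<'E'
from h import *
a=cv2.imread("pics/w1.png")[215:305,280:360];b=optics.get_image("scene")[130:200,280:350];t=optics.get_image("top")
f=lambda x:cv2.resize(np.clip(x.astype(float)*1.0,0,255).astype(np.uint8),(390,int(390*x.shape[0]/x.shape[1])),interpolation=2)[:390]
def g(x): return (255*(x/255.)**.5).astype(np.uint8)
cv2.imwrite("pics/z.png",np.hstack([g(f(a)),g(f(b))]))
E
```

```text
(no output)
```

View pics/z.png

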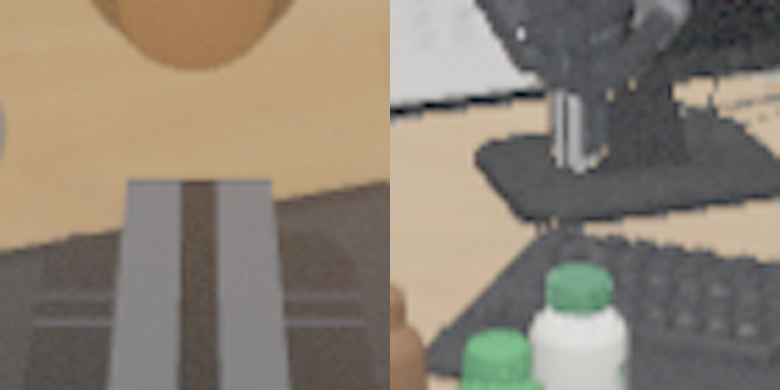

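```bash
python3 - <<'E'
from h import *
s=arm.read_state();o1,d1=ray(*cam("wrist",s),(320.5,251.9));o2,d2=ray(*cam("scene"),(314.6,160.9))
t=np.linalg.lstsq(np.c_[d1,-d2],o2-o1,rcond=None)[0];p=o1+d1*t[0];q=o2+d2*t[1]
Rm=R.from_quat(s["ee_rot"]).as_matrix()
print(p,q,Rm.T@(p-s["position"]),Rm.T@(q-s["position"]),s["joints"],s["gripper_width"])
E
```

```text
[524.14525762  53.45457536 154.71392446] [526.76367559  49.64026335 156.40925389] [  5.51550928   0.13634748 -29.61500042] [  2.27851112  -3.17070075 -31.30748546] [ 4.03721112e-01  2.91962517e-01 -3.23795259e-01  2.78125191e-04
 -9.53045684e-01 -2.14708467e+00] 0.10548804805238932
```

The two views triangulate the visible fingertips to about 30 mm behind the reported TCP. To settle this before pointing, I'll touch an empty patch of table lightly.

Request:
{"op": "step_arm", "data": {"motion": [{"dr":[0,0,0],"slide":[0,0,-40],"jaw":0},{"dr":[0,0,0],"slide":[40,-30,-50],"jaw":0},{"dr":[0,0,0],"slide":[85,-62,-50],"jaw":0},{"dr":[0,0,0],"slide":[128,-95,-40],"jaw":0},{"dr":[0,0,0],"slide":[128,-95,10],"jaw":0},{"dr":[0,0,0],"slide":[128,-95,60],"jaw":0},{"dr":[0,0,0],"slide":[128,-95,95],"jaw":0},{"dr":[0,0,0],"slide":[128,-95,115],"jaw":0}]}}

```text
clock: 4.35
position: [386.5, -19.4, 8.3]
ee_rot: [0.086, 0.996, -0.0, -0.0]
contact_force: [0.5, -0.4, -0.1]
gripper_width: 0.1
grasp_force: 0.0
```

Request:
{"op": "step_arm", "data": {"motion": [{"dr":[0,0,0],"slide":[0,0,1],"jaw":0},{"dr":[0,0,0],"slide":[0,0,2],"jaw":0},{"dr":[0,0,0],"slide":[0,0,3],"jaw":0},{"dr":[0,0,0],"slide":[0,0,5],"jaw":0},{"dr":[0,0,0],"slide":[0,0,7],"jaw":0},{"dr":[0,0,0],"slide":[0,0,9],"jaw":0},{"dr":[0,0,0],"slide":[0,0,10],"jaw":0},{"dr":[0,0,0],"slide":[0,0,10],"jaw":0}]}}

```text
clock: 5.35
position: [386.5, -19.4, -1.0]
ee_rot: [0.086, 0.996, -0.0, -0.0]
contact_force: [-0.3, -1.2, -0.8]
gripper_width: 0.6
grasp_force: 0.0
```

Request:
{"op": "step_arm", "data": {"motion": [{"dr":[0,0,0],"slide":[0,0,1],"jaw":0},{"dr":[0,0,0],"slide":[0,0,2],"jaw":0},{"dr":[0,0,0],"slide":[0,0,2],"jaw":0},{"dr":[0,0,0],"slide":[0,0,2],"jaw":0},{"dr":[0,0,0],"slide":[0,0,2],"jaw":0},{"dr":[0,0,0],"slide":[0,0,2],"jaw":0},{"dr":[0,0,0],"slide":[0,0,2],"jaw":0},{"dr":[0,0,0],"slide":[0,0,2],"jaw":0}]}}

```text
clock: 6.35
position: [386.6, -19.3, -2.9]
ee_rot: [0.086, 0.996, 0.0, 0.0]
contact_force: [0.4, 0.5, 0.2]
gripper_width: -0.3
grasp_force: 0.0
```

```bash
python3 - <<'E'
from h import *
s=arm.read_state();im=optics.get_image("wrist");sc=optics.get_image("scene");print(s["position"],s["contact_force"],s["gripper_width"])
K2,C2=cam("scene");q=np.linalg.inv(C2)@[*s["position"],1];u,v=K2[0,2]+K2[0,0]*q[0]/-q[2],K2[1,2]-K2[1,1]*q[1]/-q[2];print(u,v)
u,v=int(u),int(v);print(u-40,v-45)
a=im[170:270,270:370];b=sc[v-45:v+35,u-40:u+40]
cv2.imwrite("pics/z2.png",np.hstack([cv2.resize(a,(390,390)),cv2.resize(b,(390,390))]))
E
```

```text
[386.59009819 -19.34462656  -2.87592841] [0.36396893 0.45244797 0.16766825] -0.2718638669644496
315.8531096054332 237.69697055041814
275 192
```

View pics/z2.png

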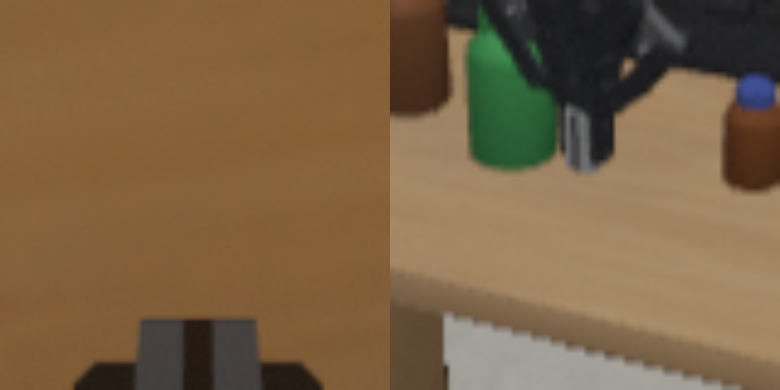

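No contact at z = -3, and both views show the fingers still clear of the table. I'll carry on down slowly.

Request:
{"op": "step_arm", "data": {"motion": [{"dr":[0,0,0],"slide":[0,0,3],"jaw":0},{"dr":[0,0,0],"slide":[0,0,7],"jaw":0},{"dr":[0,0,0],"slide":[0,0,11],"jaw":0},{"dr":[0,0,0],"slide":[0,0,15],"jaw":0},{"dr":[0,0,0],"slide":[0,0,18],"jaw":0},{"dr":[0,0,0],"slide":[0,0,20],"jaw":0},{"dr":[0,0,0],"slide":[0,0,21],"jaw":0},{"dr":[0,0,0],"slide":[0,0,21],"jaw":0}]}}

```text
clock: 7.45
position: [386.6, -19.3, -23.9]
ee_rot: [0.086, 0.996, -0.0, -0.0]
contact_force: [-0.4, -0.0, 0.2]
gripper_width: 0.2
grasp_force: 0.0
```

Request:
{"op": "step_arm", "data": {"motion": [{"dr":[0,0,0],"slide":[0,0,0.5],"jaw":0},{"dr":[0,0,0],"slide":[0,0,1],"jaw":0},{"dr":[0,0,0],"slide":[0,0,1.5],"jaw":0},{"dr":[0,0,0],"slide":[0,0,2],"jaw":0},{"dr":[0,0,0],"slide":[0,0,2.5],"jaw":0},{"dr":[0,0,0],"slide":[0,0,3],"jaw":0},{"dr":[0,0,0],"slide":[0,0,3],"jaw":0},{"dr":[0,0,0],"slide":[0,0,3],"jaw":0}]}}

```text
clock: 8.45
position: [386.6, -19.3, -26.9]
ee_rot: [0.086, 0.996, 0.0, -0.0]
contact_force: [0.6, 0.1, -0.2]
gripper_width: -0.3
grasp_force: 0.0
```

Request:
{"op": "step_arm", "data": {"motion": [{"dr":[0,0,0],"slide":[0,0,0.5],"jaw":0},{"dr":[0,0,0],"slide":[0,0,1],"jaw":0},{"dr":[0,0,0],"slide":[0,0,1.5],"jaw":0},{"dr":[0,0,0],"slide":[0,0,2],"jaw":0},{"dr":[0,0,0],"slide":[0,0,2],"jaw":0},{"dr":[0,0,0],"slide":[0,0,2],"jaw":0},{"dr":[0,0,0],"slide":[0,0,2],"jaw":0},{"dr":[0,0,0],"slide":[0,0,2],"jaw":0}]}}

```text
clock: 9.45
position: [386.6, -19.4, -28.9]
ee_rot: [0.086, 0.996, -0.0, -0.0]
contact_force: [0.6, 0.2, 0.1]
gripper_width: -0.0
grasp_force: 0.0
```

Request:
{"op": "step_arm", "data": {"motion": [{"dr":[0,0,0],"slide":[0,0,0.5],"jaw":0},{"dr":[0,0,0],"slide":[0,0,1],"jaw":0},{"dr":[0,0,0],"slide":[0,0,1.5],"jaw":0},{"dr":[0,0,0],"slide":[0,0,1.5],"jaw":0},{"dr":[0,0,0],"slide":[0,0,1.5],"jaw":0},{"dr":[0,0,0],"slide":[0,0,1.5],"jaw":0},{"dr":[0,0,0],"slide":[0,0,1.5],"jaw":0},{"dr":[0,0,0],"slide":[0,0,1.5],"jaw":0}]}}

```text
clock: 10.45
position: [386.6, -19.3, -30.4]
ee_rot: [0.086, 0.996, 0.0, 0.0]
contact_force: [0.1, -0.3, 0.7]
gripper_width: 0.0
grasp_force: 0.0
```

Request:
{"op": "step_arm", "data": {"motion": [{"dr":[0,0,0],"slide":[0,0,0.5],"jaw":0},{"dr":[0,0,0],"slide":[0,0,1],"jaw":0},{"dr":[0,0,0],"slide":[0,0,1.5],"jaw":0},{"dr":[0,0,0],"slide":[0,0,1.5],"jaw":0},{"dr":[0,0,0],"slide":[0,0,1.5],"jaw":0},{"dr":[0,0,0],"slide":[0,0,1.5],"jaw":0},{"dr":[0,0,0],"slide":[0,0,1.5],"jaw":0},{"dr":[0,0,0],"slide":[0,0,1.5],"jaw":0}]}}

```text
clock: 11.45
position: [386.6, -19.3, -31.9]
ee_rot: [0.086, 0.996, 0.0, 0.0]
contact_force: [-1.1, -0.4, -0.5]
gripper_width: -0.0
grasp_force: 0.0
```

Request:
{"op": "step_arm", "data": {"motion": [{"dr":[0,0,0],"slide":[0,0,0.5],"jaw":0},{"dr":[0,0,0],"slide":[0,0,1],"jaw":0},{"dr":[0,0,0],"slide":[0,0,1.5],"jaw":0},{"dr":[0,0,0],"slide":[0,0,2],"jaw":0},{"dr":[0,0,0],"slide":[0,0,2],"jaw":0},{"dr":[0,0,0],"slide":[0,0,2],"jaw":0},{"dr":[0,0,0],"slide":[0,0,2],"jaw":0},{"dr":[0,0,0],"slide":[0,0,2],"jaw":0}]}}

```text
clock: 12.45
position: [386.6, -19.3, -33.9]
ee_rot: [0.086, 0.996, 0.0, 0.0]
contact_force: [-0.0, 0.8, 0.3]
gripper_width: 0.2
grasp_force: 0.0
```

Request:
{"op": "step_arm", "data": {"motion": [{"dr":[0,0,0],"slide":[0,0,0.5],"jaw":0},{"dr":[0,0,0],"slide":[0,0,1],"jaw":0},{"dr":[0,0,0],"slide":[0,0,1.5],"jaw":0},{"dr":[0,0,0],"slide":[0,0,2],"jaw":0},{"dr":[0,0,0],"slide":[0,0,2],"jaw":0},{"dr":[0,0,0],"slide":[0,0,2],"jaw":0},{"dr":[0,0,0],"slide":[0,0,2],"jaw":0},{"dr":[0,0,0],"slide":[0,0,2],"jaw":0}]}}

```text
clock: 13.45
position: [386.6, -19.3, -35.2]
ee_rot: [0.086, 0.996, -0.0, 0.0]
contact_force: [-2.7, 0.2, 11.8]
gripper_width: -0.1
grasp_force: 5.7
```

Contact came at TCP z ≈ -35, so the real fingertips sit about 35 mm behind the reported TCP. For a 25 mm hover the TCP has to be at z = 88. I'll go to the bottle from above and check the container's clearance beside the timer.

Request:
{"op": "step_arm", "data": {"motion": [{"dr":[0,0,0],"slide":[0,0,-60],"jaw":0},{"dr":[0,0,0],"slide":[0,0,-120],"jaw":0},{"dr":[0,0,0],"slide":[-8,6,-175],"jaw":0},{"dr":[0,0,0],"slide":[-52,39,-180],"jaw":0},{"dr":[0,0,0],"slide":[-98,74,-180],"jaw":0},{"dr":[0,0,0],"slide":[-127.8,96.9,-175],"jaw":0},{"dr":[0,0,0],"slide":[-127.8,96.9,-155],"jaw":0},{"dr":[0,0,0],"slide":[-127.8,96.9,-145],"jaw":0}]}}

```text
clock: 14.45
position: [528.2, 54.0, 107.4]
ee_rot: [0.086, 0.996, -0.001, -0.001]
contact_force: [0.1, -0.6, 0.1]
gripper_width: 0.2
grasp_force: 0.0
```

```bash
python3 - <<'E'
from h import *
s=arm.read_state();print(s["position"],s["ee_rot"],s["contact_force"])
im=optics.get_image("wrist");cv2.imwrite("pics/w5.png",im);K,C=cam("wrist",s)
r=blob(im,(280,120,380,300),(45,60,30),(90,255,150));print(r,onplane(K,C,r[0],92))
Rm=R.from_quat(s["ee_rot"]).as_matrix();print("to cap in tool",Rm.T@(np.array([529.2,54.2,88])-s["position"]))
for z in (0,60,90): print(onplane(*cam("top"),(203,190),z))
E
```

```text
[528.1972347   54.00174033 107.4242055 ] [ 8.62456076e-02  9.96272714e-01 -5.32605257e-04 -1.44582718e-03] [ 0.07633947 -0.58796828  0.13762275]
(array([320.5 , 225.02]), [13, 77, 56, 55, 2496]) [528.2  54.2  92. ]
to cap in tool [-1.00794671  0.39309008 19.42097135]
[516.6 355.1   0. ]
[503.1 337.6  60. ]
[496.4 328.8  90. ]
```

The bottle is centred under the tool. I'll descend to the 25 mm hover and hold.

Request:
{"op": "step_arm", "data": {"motion": [{"dr":[0,0,0],"slide":[-0.6,0.4,6],"jaw":0},{"dr":[0,0,0],"slide":[-0.8,0.4,12],"jaw":0},{"dr":[0,0,0],"slide":[-0.8,0.4,17],"jaw":0},{"dr":[0,0,0],"slide":[-0.8,0.4,21],"jaw":0},{"dr":[0,0,0],"slide":[-0.8,0.4,21],"jaw":0},{"dr":[0,0,0],"slide":[-0.8,0.4,21],"jaw":0},{"dr":[0,0,0],"slide":[-0.8,0.4,21],"jaw":0},{"dr":[0,0,0],"slide":[-0.8,0.4,21],"jaw":0}]}}

```text
clock: 15.5
position: [530.1, 54.5, 88.2]
ee_rot: [0.086, 0.996, 0.0, 0.0]
contact_force: [-0.3, -0.1, 0.1]
gripper_width: -0.1
grasp_force: 0.0
```

```bash
python3 - <<'E'
from h import *
s=arm.read_state();print(s["position"],s["ee_rot"],s["contact_force"])
a=optics.get_image("wrist")[170:290,260:380];b=optics.get_image("scene")[130:210,275:355]
cv2.imwrite("pics/hov.png",np.hstack([cv2.resize(a,(390,390)),cv2.resize(b,(390,390))]))
E
```

```text
[530.060615    54.49617443  88.24809289] [8.60978553e-02 9.96286672e-01 7.70413536e-05 1.44721568e-04] [-0.32194788 -0.08845876  0.12194995]
```

View pics/hov.png

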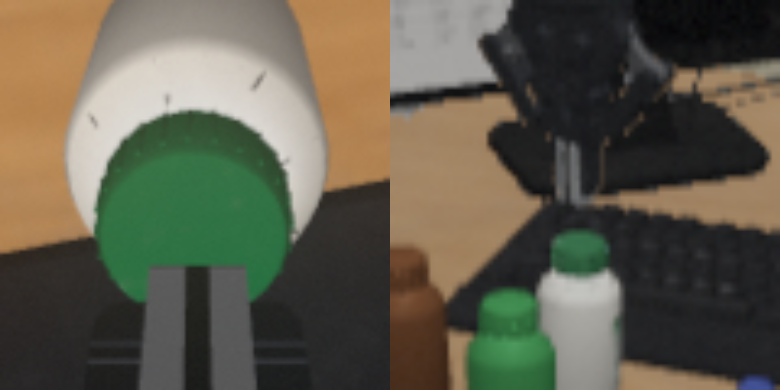

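This view shows the tips centred over the cap with a gap of about 22–25 mm. Holding here.

Request:
{"op": "step_arm", "data": {"motion": [{"slide":[0,0,0],"dr":[0,0,0],"jaw":0},{"slide":[0,0,0],"dr":[0,0,0],"jaw":0},{"slide":[0,0,0],"dr":[0,0,0],"jaw":0},{"slide":[0,0,0],"dr":[0,0,0],"jaw":0},{"slide":[0,0,0],"dr":[0,0,0],"jaw":0},{"slide":[0,0,0],"dr":[0,0,0],"jaw":0},{"slide":[0,0,0],"dr":[0,0,0],"jaw":0},{"slide":[0,0,0],"dr":[0,0,0],"jaw":0}]}}

```text
clock: 16.6
position: [530.0, 54.4, 88.1]
ee_rot: [0.086, 0.996, -0.0, -0.0]
contact_force: [-0.6, -0.7, 0.7]
gripper_width: 0.2
grasp_force: 0.0
```

Request:
{"op": "step_arm", "data": {"motion": [{"slide":[0,0,0],"dr":[0,0,0],"jaw":0},{"slide":[0,0,0],"dr":[0,0,0],"jaw":0},{"slide":[0,0,0],"dr":[0,0,0],"jaw":0},{"slide":[0,0,0],"dr":[0,0,0],"jaw":0},{"slide":[0,0,0],"dr":[0,0,0],"jaw":0},{"slide":[0,0,0],"dr":[0,0,0],"jaw":0},{"slide":[0,0,0],"dr":[0,0,0],"jaw":0},{"slide":[0,0,0],"dr":[0,0,0],"jaw":0}]}}

```text
clock: 17.6
position: [530.0, 54.4, 88.1]
ee_rot: [0.086, 0.996, -0.0, -0.0]
contact_force: [-0.5, -0.3, -0.2]
gripper_width: -0.1
grasp_force: 0.0
```

Request:
{"op": "step_arm", "data": {"motion": [{"slide":[0,0,0],"dr":[0,0,0],"jaw":0},{"slide":[0,0,0],"dr":[0,0,0],"jaw":0},{"slide":[0,0,0],"dr":[0,0,0],"jaw":0},{"slide":[0,0,0],"dr":[0,0,0],"jaw":0},{"slide":[0,0,-20],"dr":[0,0,0],"jaw":0},{"slide":[0,0,-50],"dr":[0,0,0],"jaw":0},{"slide":[0,0,-70],"dr":[0,0,0],"jaw":0},{"slide":[0,0,-70],"dr":[0,0,0],"jaw":0}]}}

```text
clock: 18.6
position: [531.0, 54.8, 159.6]
ee_rot: [0.086, 0.996, 0.001, 0.002]
contact_force: [-0.2, 0.7, -0.7]
gripper_width: -0.1
grasp_force: 0.0
```

Request:
{"op": "step_arm", "data": {"motion": [{"slide":[10,26,0],"dr":[0,0,-1.3],"jaw":0},{"slide":[24,58,0],"dr":[0,0,-2.6],"jaw":0},{"slide":[40,96,0],"dr":[0,0,-3.9],"jaw":0},{"slide":[55,134,0],"dr":[0,0,-5.2],"jaw":0},{"slide":[70,170,0],"dr":[0,0,-6.5],"jaw":0},{"slide":[80,195,0],"dr":[0,0,-7.8],"jaw":0},{"slide":[86,208,0],"dr":[0,0,-9.1],"jaw":0},{"slide":[87.6,212.7,0],"dr":[0,0,-10.4],"jaw":0}]}}

```text
clock: 19.6
position: [479.1, 279.5, 156.4]
ee_rot: [-0.6, 0.8, 0.0, -0.001]
contact_force: [-0.6, 0.9, -0.1]
gripper_width: -0.1
grasp_force: 0.0
```

Request:
{"op": "step_arm", "data": {"motion": [{"slide":[0,0,10],"dr":[0,0,-0.85],"jaw":0},{"slide":[0,0,35],"dr":[0,0,-0.85],"jaw":0},{"slide":[0,0,65],"dr":[0,0,-0.85],"jaw":0},{"slide":[0,0,95],"dr":[0,0,-0.85],"jaw":0},{"slide":[0,0,115],"dr":[0,0,-0.85],"jaw":0},{"slide":[0,0,128],"dr":[0,0,-0.85],"jaw":0},{"slide":[0,0,130],"dr":[0,0,-0.85],"jaw":0},{"slide":[0,0,130],"dr":[0,0,-0.85],"jaw":0}]}}

```text
clock: 20.6
position: [480.4, 279.2, 28.4]
ee_rot: [-0.644, 0.765, -0.0, 0.0]
contact_force: [0.2, 0.1, 0.2]
gripper_width: -0.0
grasp_force: 0.0
```

```bash
python3 - <<'E'
from h import *
s=arm.read_state();im=optics.get_image("wrist");cv2.imwrite("pics/w6.png",im);K,C=cam("wrist",s)
Rm=R.from_quat(s["ee_rot"]).as_matrix();print(s["position"],s["joints"],Rm[:,0])
print("to start in tool",Rm.T@(np.array([480.2,279,-16])-s["position"]))
h=cv2.cvtColor(im,cv2.COLOR_BGR2HSV)
for nm,m in (("g",cv2.inRange(h,(45,80,40),(90,255,220))),("r",cv2.inRange(h,(0,150,100),(6,255,255))|cv2.inRange(h,(172,120,80),(180,255,255)))):
    n,l,st,c=cv2.connectedComponentsWithStats(m)
    for k in range(1,n):
        if st[k,4]>60: print(nm,c[k].round(1),st[k].tolist(),onplane(K,C,c[k],19))
E
```

```text
[480.44344527 279.24573671  28.42638754] [ 8.18256822e-01  4.47443579e-01 -3.73197212e-01  1.73522112e-04
 -7.49485332e-01 -9.90737206e-01] [-1.71501218e-01 -9.85183783e-01 -4.95735091e-04]
to start in tool [ 0.30587071  0.21840861 44.42614436]
g [320.5 224. ] [312, 209, 18, 31, 539] [479.9 276.1  19. ]
g [497.2 264.9] [481, 251, 33, 28, 502] [378.5 321.2  19. ]
r [320.8 174.1] [312, 158, 19, 34, 600] [474.5 246.5  19. ]
r [458.2 294.6] [443, 282, 32, 26, 456] [402.8 338.5  19. ]
```

The start key is confirmed at (479.9,276.1), and I'm aimed 3 mm to its outer side. Approaching first, then a gentle press.

Request:
{"op": "step_arm", "data": {"motion": [{"slide":[0,0,10],"dr":[0,0,0],"jaw":0},{"slide":[0,0,20],"dr":[0,0,0],"jaw":0},{"slide":[0,0,29],"dr":[0,0,0],"jaw":0},{"slide":[0,0,35],"dr":[0,0,0],"jaw":0},{"slide":[0,0,38],"dr":[0,0,0],"jaw":0},{"slide":[0,0,40],"dr":[0,0,0],"jaw":0},{"slide":[0,0,40],"dr":[0,0,0],"jaw":0},{"slide":[0,0,40],"dr":[0,0,0],"jaw":0}]}}

```text
clock: 21.65
position: [480.3, 279.2, -11.6]
ee_rot: [-0.644, 0.765, 0.0, 0.0]
contact_force: [-0.4, 0.7, -0.8]
gripper_width: 0.0
grasp_force: 0.0
```

Request:
{"op": "step_arm", "data": {"motion": [{"slide":[0,0,1],"dr":[0,0,0],"jaw":0},{"slide":[0,0,2],"dr":[0,0,0],"jaw":0},{"slide":[0,0,3],"dr":[0,0,0],"jaw":0},{"slide":[0,0,4],"dr":[0,0,0],"jaw":0},{"slide":[0,0,5],"dr":[0,0,0],"jaw":0},{"slide":[0,0,5.5],"dr":[0,0,0],"jaw":0},{"slide":[0,0,5.5],"dr":[0,0,0],"jaw":0},{"slide":[0,0,5.5],"dr":[0,0,0],"jaw":0}]}}

```text
clock: 22.65
position: [480.2, 279.0, -17.2]
ee_rot: [-0.644, 0.765, -0.0, 0.0]
contact_force: [-0.6, 0.7, 2.2]
gripper_width: 0.2
grasp_force: 1.6
```

Request:
{"op": "step_arm", "data": {"motion": [{"slide":[0,0,0.3],"dr":[0,0,0],"jaw":0},{"slide":[0,0,0.6],"dr":[0,0,0],"jaw":0},{"slide":[0,0,0.9],"dr":[0,0,0],"jaw":0},{"slide":[0,0,1.1],"dr":[0,0,0],"jaw":0},{"slide":[0,0,1.3],"dr":[0,0,0],"jaw":0},{"slide":[0,0,1.3],"dr":[0,0,0],"jaw":0},{"slide":[0,0,1.3],"dr":[0,0,0],"jaw":0},{"slide":[0,0,1.3],"dr":[0,0,0],"jaw":0}]}}

```text
clock: 23.65
position: [480.2, 279.0, -17.5]
ee_rot: [-0.644, 0.765, -0.0, 0.0]
contact_force: [-3.4, -1.0, 10.8]
gripper_width: 0.0
grasp_force: 5.3
```

10.8 N is well past the key's 4 N at full travel, so it has bottomed out. Drawing back straight up.

Request:
{"op": "step_arm", "data": {"motion": [{"slide":[0,0,-3],"dr":[0,0,0],"jaw":0},{"slide":[0,0,-10],"dr":[0,0,0],"jaw":0},{"slide":[0,0,-30],"dr":[0,0,0],"jaw":0},{"slide":[0,0,-65],"dr":[0,0,0],"jaw":0},{"slide":[0,0,-100],"dr":[0,0,0],"jaw":0},{"slide":[0,0,-120],"dr":[0,0,0],"jaw":0},{"slide":[0,0,-120],"dr":[0,0,0],"jaw":0},{"slide":[0,0,-120],"dr":[0,0,0],"jaw":0}]}}

```text
clock: 24.65
position: [479.5, 278.5, 100.2]
ee_rot: [-0.643, 0.766, 0.0, -0.001]
contact_force: [-0.6, 1.2, -1.0]
gripper_width: 0.3
grasp_force: 0.0
```

```bash
python3 - <<'E'
from h import *
s=arm.read_state();im=optics.get_image("wrist");K,C=cam("wrist",s);print(s["position"],s["contact_force"])
h=cv2.cvtColor(im,cv2.COLOR_BGR2HSV)
for nm,m in (("g",cv2.inRange(h,(45,80,40),(90,255,220))),("r",cv2.inRange(h,(0,150,100),(6,255,255))|cv2.inRange(h,(172,120,80),(180,255,255)))):
    n,l,st,c=cv2.connectedComponentsWithStats(m)
    for k in range(1,n):
        if st[k,4]>60: print(nm,c[k].round(1),st[k,4],onplane(K,C,c[k],19))
a=cv2.imread("pics/top0.png");b=optics.get_image("top")
r=blob(b,(280,168,306,183),(50,60,30),(90,255,200));print(r)
E
```

```text
[479.49777622 278.53410586 100.20427174] [-0.63605594  1.17172853 -0.96520315]
g [468.8   9.6] 503 [360.4 170.5  19. ]
g [319.  189.1] 293 [480.1 276.3  19. ]
g [453.1 221. ] 283 [378.4 321.5  19. ]
r [423.5  10.5] 504 [390.1 165.8  19. ]
r [319.3 150.9] 323 [474.7 246.7  19. ]
r [424.4 244.9] 272 [402.9 338.8  19. ]
(array([293.08, 176.4 ]), [9, 3, 9, 11, 75])
```

The timer and the bottle haven't moved, and the tool is clear. Handing in.

```bash
python3 -c "
from bench import arm;print(arm.job_done())"
```

```text
the job is handed in; nothing more can be done
None
```

I pointed at the white bottle's cap from about 25 mm for over two seconds, then pressed the start key until it bottomed out (10.8 N) and drew back clear. The timer and bottle did not move, and the job is handed in. The fingertips sit about 35 mm behind the reported TCP, which I confirmed with a light touch (12 N) on an empty patch of table and corrected for.

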